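# Take the wooden cow out of the latched toy case

### The arm

A 6-joint arm with a two-finger parallel gripper is mounted at the origin on the work surface. World frame = base frame: x ahead of the robot, y to its left, z up, the work surface at z = 0. Lengths are in m, angles in rad, forces in N, time in s.
With the tool pointing down it reaches from about 0.375 to 0.9 m from the base axis. Payload 3.1 kg.
Tool frame: the origin (TCP) lies on the centre line of the jaws, within the pads' length; the fingertips stand 8 mm ahead of it and the grasp point (between the pads) lies 11 mm behind it; z points along the fingers, y is the line along which they close (so a half turn about z gives the same grasp; the last joint's range is limited). The gripper opens to 87 mm and grips with 3 to 60 N. Pads are 19 mm wide; open, the fingers measure 117 mm over their backs; the gripper's body (75 mm by 190 mm) begins 51 mm behind the grasp point.
Start: joints at [-1.484, 0.527, 1.433, -0, 1.181, -0.178], TCP at [0.164, -0.603, 0.231] pointing down, gripper open.
Joint ranges: [-3.08, 3.08], [-0.75, 2.2], [0.22, 2.44], [-1.43, 4.57], [0, 2.65], [-2.85, 2.85]. Speed limits (rad/s): [2.79, 2.79, 3.14, 3.14, 3.14, 3.14].

### API

Orientations are given as a unit quaternion [x, y, z, w].
In Python, from rig import robot gives the robot as it stands. The module is installed in compiled form; this text tells all that it offers.
- The arm moves only by the tool send_rows, never from a script. Its argument "increments" is one flat list of numbers, 7 for each row, row after row: the turn, a rotation vector about the world's x, y, z in rad, then the shift along the world's x, y, z in cm, then the opening, from 0 (shut) to 1 (fully open). A call has 1 to 20 rows; each row shifts and turns the commanded pose from where the row before left it; what a row does not reach is not made up. A row lasts 1/12 s, in which the tool goes at most 41.7 mm and 7.16 degrees, less where a joint would pass 70% of its speed; a pose out of reach is approached as far as the arm can. A call is refused whole if a number of a shift passes 4.17 or a number of a turn 0.125, either way. A call with a gripper value outside its range is refused whole. The fingers move at their own pace and stop on an object; "newtons" is the grip in N (left out, the last holds). Time passes only in rows, so rows that do not move let the fingers close. It gives the time, the measured TCP pose, the force, the opening and the grip force at its end, in the units of the state.
- robot.get_obs(): the state, without advancing time (a new reading comes with each control period).
- robot.camera(name): name is "scene" or "top" or "wrist"; returns a dict with "image" (420x560x3 uint8, red, green, blue), "range_z" (420x560 float32, m along the optical axis (not along the pixel's ray), 0 where there is no reading), "fx", "fy", "cx", "cy" (pixels), "R" (3x3) and "t" (3): a world point X has camera coordinates R X + t. Camera axes: x right, y down, z forward; pixel columns grow to the right and rows downward; lengths in m; the calibration is good to about 2 mm. A picture is of the moment at which its call begins.
- robot.hand_in(): hands the job in; it is judged then, once.
The state is a dict: "time": time; "q": joint angles; "joint_velocities": joint speeds; "joint_torque": joint torques, N m; "position": TCP position; "tool_rot": TCP orientation; "ft_force": force on the tool from outside, world axes, zero at the start; "moment": the same for the moment, N m; "grip_width": finger opening in m; "grip_force": force on a finger pad.
Only numpy, scipy, OpenCV 4.12 (cv2) and the standard library are available. Lean on these libraries where they do the work, as an engineer would, in place of code of your own. Each camera call takes 0.05 s, during which the arm holds its last target. There are 200 camera calls.

### The job

Release the thumb latch of the blue toy case (press its fin down and slide it sideways) so that the cover springs up, then swing the cover right back so that it stays open. Lift the wooden cow out and set it down, without dropping it, standing on its wheels in the middle of the square display board. Leave the other things on the table where they are.

Things in the scene. Friction and masses are not known exactly. Their poses are not given: they have to be found in the camera images.
- case: Blue metal toy case with aluminium edging, fixed, 220 mm (its x) by 240 mm (its y), 85 mm high. Origin: centre of its underside; its -x side faces roughly to the robot. The front 81 mm (x -110 to -29 mm) is a solid deck, top at 85 mm, that carries the latch; behind it lies the compartment under the cover.
- toy_floor (a point): Point on the compartment's floor, 6 mm above the table, at case x 30, y 0 mm. Compartment: inner case x -29 to 105 mm, y -115 to 115 mm, rim 85 mm above the table. A steel spring plunger fills one corner, at case x 80, y 102 mm: barrel 18 mm across and up to 61 mm high, rod 12 mm across and up to 108 mm when the cover is off it.
- fin_top (a point): Top centre of the latch's black thumb fin, 128 mm above the table, at case x -80, y 0 mm while latched. 36 mm long (case x), 14 mm thick (case y), it stands 38 mm above a steel slide plate. Locked until pressed down (spring, 3.5 N rising to 5.5 N; 7 mm in all, frees after about 4 mm); kept down, it slides to the case's +y with the plate. Let go, it springs back.
- latch_plate (a point): Centre of the top of the latch's steel slide plate, 90 mm above the table; plate 52 mm (case x) by 66 mm (case y). It slides up to 22 mm to the case's +y, taking about 2 to 5 N, with firm stops at both ends. Its tongue lies over the cover's tab and clears it after about 15 mm.
- cover (a joint): Angle (rad) of the case's cover: 0 shut, about 0.74 when popped up by the plunger, 1.9 fully open (stop). Flat panel 138 mm long, 240 mm wide, 8 mm thick, 0.2 kg, with a steel tab 14 by 14 mm in the middle of its front edge. Let go beyond about 1.65 it falls back and stays open; less and it drops back onto the plunger.
- cover_hinge (a point): Middle of the cover's hinge axis, which runs along the case's y at case x 110 mm, 90 mm above the table.
- cover_edge (a point): Middle of the cover's free front edge, at mid thickness, 138 mm from the hinge axis; moves with the cover.
- cow: Wooden cow on fixed wheels, loose, upright in the case, long side roughly along case x, 0.1 to 0.17 kg; 94 mm long base (its x, head to +x), 43 mm wide over the wheels, 69 mm high. Origin: centre of the base, at the underside of the wheels. Grip its barrel-like body, a block 64 mm long, 34 mm thick (its y), centred 5 mm behind the origin, 29 to 57 mm up. Head and horns: x 21 to 55 mm, 42 mm wide.
- board: Square grey laminate display board, fixed, 160 by 160 mm, 12 mm thick, flat on the table. Origin: centre of its underside.
- tray: Open black plastic tray, 130 by 150 mm, 50 mm high; a bystander. Origin: centre of its underside.
- tin: Upright metal tin, 70 mm across and 110 mm high; a bystander. Origin: centre of its underside.
- carton: Cardboard carton, 70 by 100 mm, 45 mm high; a bystander. Origin: centre of its underside.
- skittle: Wooden skittle, 48 mm across and 103 mm high; a bystander. Origin: centre of its underside.
Not all that is in view belongs to the job. Of the things that look like the board, the larger one is meant.

How it is judged:
By the outcome, as a careful person would: the job done as asked, in the order asked, and still so for the second after the job is handed in, with the robot touching nothing.
It also fails if it takes over 61 s, if anything falls off the work surface, if the arm or the gripper's body presses on something with over 40 N, if the wrist force passes 120 N, or if a joint passes its speed limit or range.

## Working session

There is one attempt and no reset: what is moved stays moved. The work goes in short steps, Python scripts to look and compute and a tool call to move; the robot and the scene stay as the last step left them, time stands still between calls to the robot, and variables do not carry over. Pictures are saved under pics/ and viewed, at most 10 in all, crops included, and the job is handed in when it is done.

Besides the shell and the picture viewer there is one more tool, called after "Call:" as a command line: name --argument value ..., lists and objects as JSON in quotes. send_rows: Moves the arm, as the interface text tells. Its arguments: {"type":"object","properties":{"increments":{"type":"array"},"newtons":{"type":"number"}},"required":["increments"]}

```bash
mkdir -p pics
cat > h.py <<'E'
import numpy as np, cv2
from rig import robot
def cam(n,save=None):
    c=robot.camera(n)
    if save: cv2.imwrite('pics/'+save,c['image'][:,:,::-1])
    np.savez('last_'+n,**c); return c
def pts(c):
    v,u=np.mgrid[0:420,0:560]; z=c['range_z']
    P=np.stack([(u-c['cx'])/c['fx']*z,(v-c['cy'])/c['fy']*z,z],-1)
    return (P-c['t'])@c['R']
E
python3 - <<'E'
from h import *
a=cam('top','top.png');b=cam('scene','scene.png')
cv2.imwrite('pics/both.png',cv2.resize(np.vstack([a['image'],b['image']])[:,:,::-1],(400,600)))
for c in (a,b): print(c['fx'],-c['R'].T@c['t'])
E
```

```text
378.93287072175855 [0.24456318 0.09223623 1.15818375]
432.4846554989621 [1.21445086 0.19977205 1.07190734]
```

View pics/top.png

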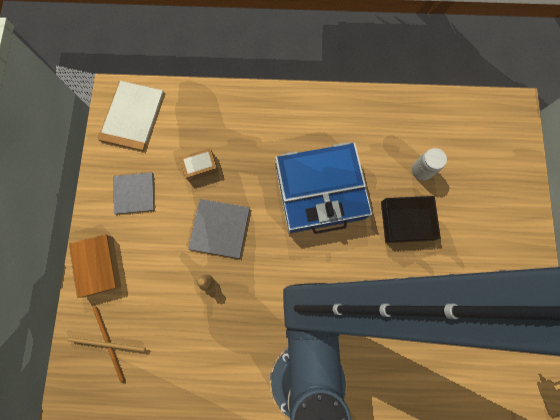

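View pics/scene.png

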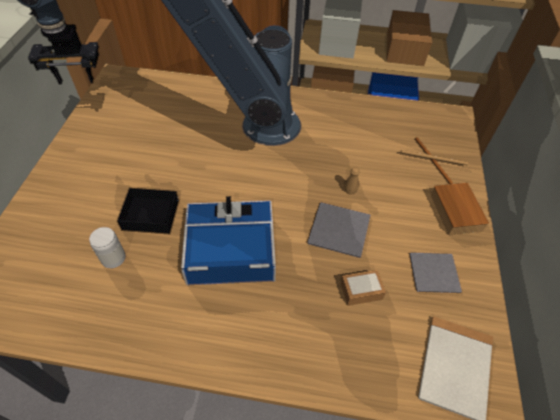

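The top view shows the case at (325,188) with its latch near (330,208). Grey squares that could be the board are at (219,229), the larger, and (134,193), the smaller. Bystanders are the tray (410,218), tin (430,163), carton (200,165) and skittle (206,284). I choose the square at (219,229) and will check its size.

Run:
```python
from h import *
for n in ('top','scene'):
    c=dict(np.load(f'last_{n}.npz')); P=pts(c); im=c['image']; hsv=cv2.cvtColor(im,cv2.COLOR_RGB2HSV)
    Z=P[...,2]
    def rect(m,name,s=3):
        k,l,st,_=cv2.connectedComponentsWithStats(m.astype(np.uint8))
        for i in range(1,k):
            if st[i,4]>200:
                q=P[l==i]; r=cv2.minAreaRect(q[:,:2].astype(np.float32)*1000)
                print(n,name,st[i,:5],np.round(r[0],1),np.round(r[1],1),round(r[2],1),'z',np.round(np.median(q[:,2]),4))
    reg=(P[...,0]>.3)&(P[...,0]<1)&(np.abs(P[...,1])<.8)
    rect(reg&(Z>.076)&(Z<.104)&(P[...,1]>-.25)&(P[...,1]<.25),'case')
    rect(reg&(Z>.005)&(Z<.02)&(hsv[...,1]<70),'board')
    m=reg&(Z>.11)&(Z<.135)&(abs(P[...,1])<.15)
    q=P[m]; print('fin',len(q),q.mean(0) if len(q) else '',q.min(0),q.max(0))
    top=(Z>.118)&m; q=P[top]; 
    if len(q): print(cv2.minAreaRect(q[:,:2].astype(np.float32)*1000), q.mean(0))
c=np.load('last_top.npz')['image'][130:250,180:380,::-1]
cv2.imwrite('pics/crop.png',cv2.resize(c,(800,480),interpolation=cv2.INTER_CUBIC))
print(robot.get_obs())
```

```text
top case [ 275  142   97   89 6121] [559.2 -22.7] [228.2 244.2] 13.0 z 0.0925
top board [ 102   81   61   62 2453] [810.5 598.3] [154.9 193.1] 78.8 z 0.0121
top board [ 114  173   40   41 1407] [533.3 561.9] [123.2 122.6] 7.9 z 0.0091
top board [ 189  199   61   59 2653] [431.9 284.5] [160.3 159.8] 82.1 z 0.0115
fin 83 [ 0.47870793 -0.0401213   0.1250739 ] [ 0.46144726 -0.05172286  0.11041595] [ 0.49815781 -0.03046193  0.13152291]
((479.520751953125, -40.552181243896484), (36.216773986816406, 14.495648384094238), 11.426056861877441) [ 0.47937751 -0.04041954  0.12678457]
scene case [ 182  201   94   71 5923] [559.9 -24.1] [232.2 244.1] 12.8 z 0.0929
scene board [124 195  50  28 553] [ 463.2 -305.7] [ 97.2 131.3] 4.6 z 0.0069
scene board [ 308  203   62   54 2274] [431.9 281.9] [158.1 165.1] 82.3 z 0.0113
scene board [ 410  253   51   39 1551] [533.4 560.4] [124.3 122.5] 8.2 z 0.0085
scene board [ 419  325   73   95 4957] [808.2 598.2] [151.2 195.5] 78.5 z 0.0107
fin 82 [ 0.48401082 -0.04101415  0.12457294] [ 0.46004503 -0.05203643  0.11204276] [ 0.50096155 -0.03141909  0.13227543]
((4
[... 167 characters left out ...]
48448789e+00,  5.28402149e-01,  1.43380266e+00, -1.91966987e-05,
        1.18141289e+00, -1.78519952e-01]), 'joint_velocities': array([ 2.21878229e-03, -2.08745573e-03, -3.87957113e-03, -1.91348104e-03,
       -2.40923607e-03,  4.63950943e-05]), 'joint_torque': array([-4.18213640e-04, -4.40987062e+01, -1.77150321e+01,  6.35729567e-02,
        5.33653633e-02, -4.77833930e-05]), 'position': array([ 0.1635427 , -0.60253408,  0.22964264]), 'tool_rot': array([ 9.91245052e-01,  1.32031141e-01,  3.77997609e-05, -1.01185357e-03]), 'ft_force': array([ 0.16319042, -0.2732775 , -0.29714651]), 'moment': array([-0.02444118,  0.05542583,  0.03333775]), 'grip_force': 0.0, 'grip_width': 0.08704763472803825}
```

View pics/crop.png

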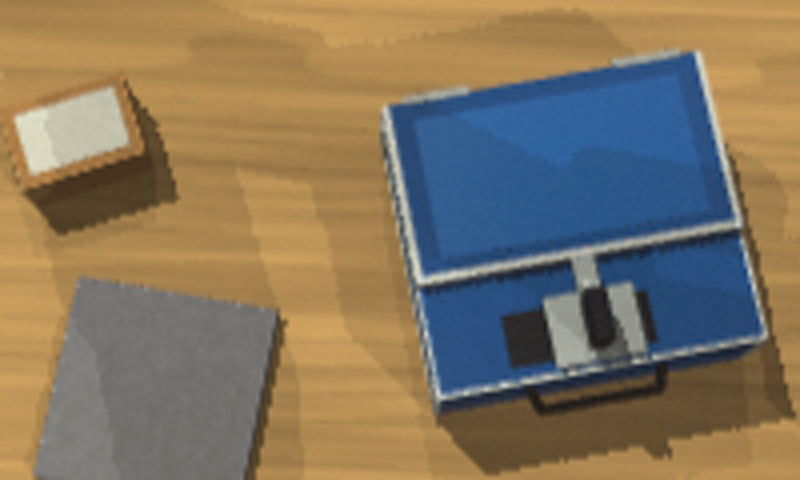

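The larger board is 160×160 mm, centred at (0.432, 0.283). The case is centred at about (0.5585, -0.0235) with yaw about 0.222, and the fin is at (0.4805, -0.041). These match the given sizes. Next I move above the fin.

Call:
send_rows --increments '[0,0,-0.0025,1.865,3.3,0,0.6,0,0,-0.0025,1.865,3.3,0,0.6,0,0,-0.0025,1.865,3.3,0,0.6,0,0,-0.0025,1.865,3.3,0,0.6,0,0,-0.0025,1.865,3.3,0,0.6,0,0,-0.0025,1.865,3.3,0,0.6,0,0,-0.0025,1.865,3.3,0,0.6,0,0,-0.0025,1.865,3.3,0,0.6,0,0,-0.0025,1.865,3.3,0,0.6,0,0,-0.0025,1.865,3.3,0,0.6,0,0,-0.0025,1.865,3.3,0,0.6,0,0,-0.0025,1.865,3.3,0,0.6,0,0,-0.0025,1.865,3.3,0,0.6,0,0,-0.0025,1.865,3.3,0,0.6,0,0,-0.0025,1.865,3.3,0,0.6,0,0,-0.0025,1.865,3.3,0,0.6,0,0,-0.0025,1.865,3.3,-2,0.6,0,0,0,0,0,-2,0.6,0,0,0,0,0,-1,0.6,0,0,0,0,0,0,0.6]' --newtons 40

```text
time: 1.77
position: [0.4784, -0.0415, 0.1788]
tool_rot: [0.994, 0.112, -0.003, -0.001]
ft_force: [1.0, 0.0, -0.2]
grip_width: 0.0525
grip_force: 0.0
```

Run:
```python
from h import *
c=cam('wrist','w1.png'); P=pts(c);Z=P[...,2]
print(-c['R'].T@c['t'])
m=(Z>.118)&(Z<.135)&(abs(P[...,0]-.48)<.04)&(abs(P[...,1]+.04)<.03)
q=P[m];print(len(q))
if len(q): print(cv2.minAreaRect(q[:,:2].astype(np.float32)*1000),q[:,2].max())
```

```text
[ 0.54670836 -0.02660622  0.33351476]
1463
((480.23370361328125, -41.9951057434082), (36.29899215698242, 14.783641815185547), 12.411892890930176) 0.13079804615468904
```

View pics/w1.png

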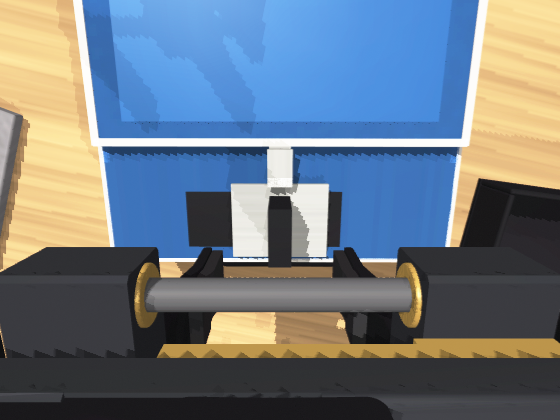

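The wrist view shows the fin at (280,235), centred and aligned between the fingers. I go down and grip it.

Call:
send_rows --increments '[0,0,0,0.1,0,-2,0.5,0,0,0,0.1,0,-2,0.5,0,0,0,0,0,-1.5,0.5,0,0,0,0,0,-1.2,0.5,0,0,0,0,0,0,0.5,0,0,0,0,0,0,0,0,0,0,0,0,0,0,0,0,0,0,0,0,0,0,0,0,0,0,0,0,0,0,0,0,0,0,0,0,0,0,0,0,0,0]' --newtons 45

```text
time: 2.73
position: [0.4821, -0.0417, 0.1146]
tool_rot: [0.994, 0.11, 0.0, -0.001]
ft_force: [0.7, 5.0, 3.8]
grip_width: 0.0136
grip_force: 45.0
```

Call:
send_rows --increments '[0,0,0,0,0,-0.3,0,0,0,0,0,0,-0.3,0,0,0,0,0,0,-0.2,0,0,0,0,0,0,0,0,0,0,0,0,0,0,0]'

```text
time: 3.15
position: [0.4822, -0.0418, 0.1077]
tool_rot: [0.994, 0.111, 0.001, -0.001]
ft_force: [-1.9, 5.4, 12.8]
grip_width: 0.0136
grip_force: 45.0
```

Call:
send_rows --increments '[0,0,0,-0.08,0.35,0,0,0,0,0,-0.08,0.35,0,0,0,0,0,-0.08,0.35,0,0,0,0,0,-0.08,0.35,0,0,0,0,0,-0.08,0.35,0,0,0,0,0,-0.06,0.3,0,0,0,0,0,0,0,0,0,0,0,0,0,0,0,0,0,0,0,0,0,0,0]'

```text
time: 3.9
position: [0.4781, -0.0233, 0.1078]
tool_rot: [0.994, 0.111, 0.001, 0.001]
ft_force: [-2.0, -2.5, 11.3]
grip_width: 0.0137
grip_force: 45.0
```

Run:
```python
from h import *
c=cam('scene','s2.png'); P=pts(c);Z=P[...,2]
m=(Z>.14)&(P[...,0]>.48)&(P[...,0]<.75)&(abs(P[...,1]+.02)<.16)
hsv=cv2.cvtColor(c['image'],cv2.COLOR_RGB2HSV); m&=(hsv[...,0]>95)&(hsv[...,0]<125)&(hsv[...,1]>120)
print(m.sum(), P[m].max(0) if m.sum() else '')
```

```text
1839 [0.63602134 0.09493631 0.23804075]
```

The cover looks popped. I release the fin, lift, close the fingers and come in front of the cover edge.

Call:
send_rows --increments '[0,0,0,0,0,0,0.35,0,0,0,0,0,0,0.35,0,0,0,0,0,0,0.35,0,0,0,0,0,0,0.35,0,0,0,0,0,2,0.35,0,0,0,0,0,2.5,0.35,0,0,0,0,0,1.8,0,0,0,0,1.5,0.8,0,0,0,0,0,1.5,0.8,0,0,0,0,0,1.2,0.6,0,0,0,0,0,0,0,0,0]'

```text
time: 4.87
position: [0.5221, -0.0001, 0.1693]
tool_rot: [0.994, 0.112, 0.002, 0.0]
ft_force: [0.9, -0.3, -0.8]
grip_width: 0.0055
grip_force: 0.0
```

Run:
```python
from h import *
c=cam('scene','s3.png')
cv2.imwrite('pics/s3c.png',cv2.resize(c['image'][120:320,60:400,::-1],(680,400)))
```

```text
(no output)
```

View pics/s3c.png

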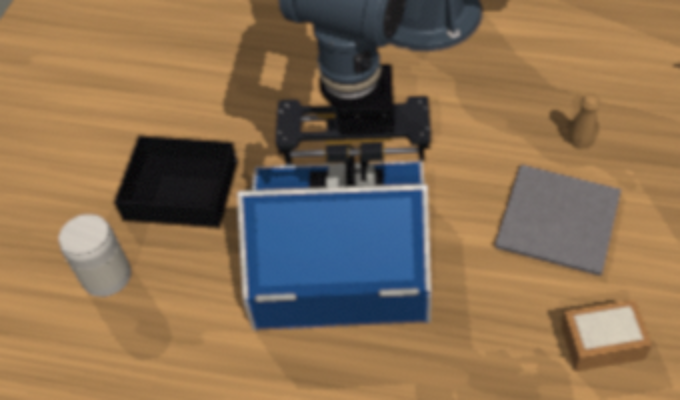

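The cover is popped, with its front edge at (330,190) in the crop, and the closed fingers stand in front of it. I push it back along an arc.

Call:
send_rows --increments '[0,0,0,1.17,0.26,0.5,0,0,0,0,1.17,0.26,0.5,0,0,0,0,1.17,0.26,0.6,0,0,0,0,1.17,0.26,0.8,0,0,0,0,1.17,0.26,0.8,0,0,0,0,1.17,0.26,0.6,0,0,0,0,1.17,0.26,0.4,0,0,0,0,1.17,0.26,0.2,0,0,0,0,1.17,0.26,0,0,0,0,0,1.17,0.26,0,0,0,0,0,1.17,0.26,0,0,0,0,0,1.17,0.26,0,0,0,0,0,1.17,0.26,0,0,0,0,0,0.3,0.06,0,0,0,0,0,0,0,0,0,0,0,0,0,0,0,0,0,0,0,0,0,0,0]'

```text
time: 6.33
position: [0.6734, 0.0335, 0.2127]
tool_rot: [0.994, 0.111, -0.001, -0.0]
ft_force: [0.1, 0.8, -0.5]
grip_width: 0.0005
grip_force: 0.0
```

Run:
```python
from h import *
c=cam('scene','s4.png')
cv2.imwrite('pics/s4c.png',cv2.resize(c['image'][120:320,60:400,::-1],(680,400)))
```

```text
(no output)
```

View pics/s4c.png

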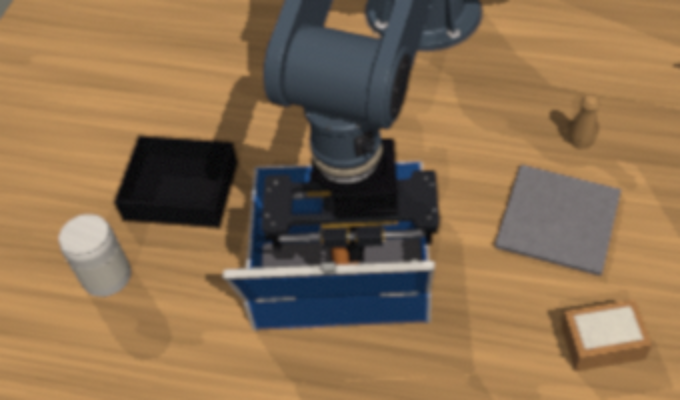

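The cover stands open behind the gripper, with its top edge near (330,268). I back off over the compartment and look at the cow from close by.

Call:
send_rows --increments '[0,0,0,-2.5,-0.6,0,0,0,0,0,-2.5,-1.6,0,0.4,0,0,0,-2.5,-1.6,0,0.8,0,0,0,-2.5,-1.6,0,0.8,0,0,0,0,0,0,0.8,0,0,0,0,0,0,0.8]'

```text
time: 6.88
position: [0.5732, -0.0208, 0.2135]
tool_rot: [0.994, 0.11, -0.0, -0.0]
ft_force: [-0.6, 0.3, -0.0]
grip_width: 0.026
grip_force: 0.0
```

Run:
```python
from h import *
c=cam('wrist','w2.png'); P=pts(c)
O=np.array([.5585,-.0235]);t=.222;R=np.array([[np.cos(t),np.sin(t)],[-np.sin(t),np.cos(t)]])
q=(P[...,:2]-O)@R.T*1000; Z=P[...,2]*1000
m=(q[...,0]>-29)&(q[...,0]<105)&(abs(q[...,1])<90)
hsv=cv2.cvtColor(c['image'],cv2.COLOR_RGB2HSV)
for lo,hi in ((20,90),(55,66),(66,85)):
    k=m&(Z>lo)&(Z<hi)&~((hsv[...,0]>95)&(hsv[...,0]<130)); s=q[k].astype(np.float32)
    n,l,st,_=cv2.connectedComponentsWithStats(k.astype(np.uint8))
    for i in range(1,n):
        if st[i,4]>150:
            s=q[l==i].astype(np.float32); print(lo,st[i],cv2.minAreaRect(s))
o=robot.get_obs(); print(o['position'],(o['position'][:2]-O)@R.T)
c=cam('scene'); P=pts(c); q=(P[...,:2]-O)@R.T*1000; Z=P[...,2]*1000
k=(Z>190)&(q[...,0]>110)&(q[...,0]<200)&(abs(q[...,1])<125)
print('cover',k.sum(),np.median(q[k],0) if k.any() else '',np.median(Z[k]),Z[k].max())
```

```text
20 [ 240  121   55  113 4395] ((32.86976623535156, 7.0214996337890625), (101.89826965332031, 42.943267822265625), 3.3637681007385254)
55 [249 121  35  26 174] ((75.6626968383789, 6.864954948425293), (28.514013290405273, 17.988950729370117), 78.59276580810547)
55 [ 248  155   42   78 2545] ((21.672367095947266, 6.417052268981934), (68.82398223876953, 33.76601791381836), 3.489894151687622)
66 [ 240  125   52   38 1089] ((61.57589340209961, 7.194332122802734), (34.299869537353516, 33.099639892578125), 57.33753204345703)
[ 0.57464056 -0.02052381  0.21370946] [ 0.01639976 -0.00065069]
cover 716 [153.62936506  -0.59304542] 218.6912030308196 235.0739336917876
```

View pics/w2.png

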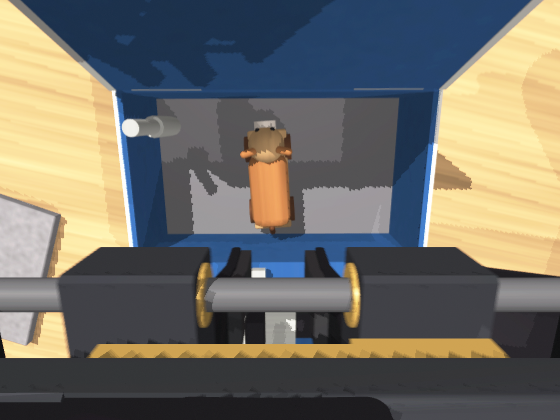

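The cow's body is at case (22, 6) with its head at (268,150) in the picture, turned about 3.4° from the case. The cover rests at its 1.9 stop. I align and go down.

Call:
send_rows --increments '[0,0,0.03,0.18,0.4,0,0.75,0,0,0.03,0.18,0.4,0,0.75,0,0,0,0,0,-3,0.75,0,0,0,0,0,-3,0.75,0,0,0,0,0,-3,0.75,0,0,0,0,0,-2,0.75,0,0,0,0,0,0,0.75,0,0,0,0,0,0,0.75]'

```text
time: 7.65
position: [0.5782, -0.0114, 0.102]
tool_rot: [0.99, 0.142, -0.001, -0.0]
ft_force: [-0.4, -0.0, -0.1]
grip_width: 0.0652
grip_force: 0.0
```

Call:
send_rows --increments '[0,0,0,0,-0.1,-2,0.75,0,0,0,0,0,-2,0.75,0,0,0,0,0,-1.5,0.75,0,0,0,0,0,-0.5,0.75,0,0,0,0,0,0,0.75,0,0,0,0,0,0,0.2,0,0,0,0,0,0,0.2,0,0,0,0,0,0,0.2,0,0,0,0,0,0,0.2,0,0,0,0,0,0,0.2,0,0,0,0,0,0,0.2]' --newtons 20

```text
time: 8.57
position: [0.5784, -0.0132, 0.0436]
tool_rot: [0.99, 0.141, 0.0, 0.0]
ft_force: [-0.7, -0.0, 3.5]
grip_width: 0.0337
grip_force: 20.0
```

Call:
send_rows --increments '[0,0,0,0,0,1,0.2,0,0,0,0,0,2,0.2,0,0,0,0,0,2.5,0.2,0,0,0,0,0,2.5,0.2,0,0,0,0,0,2.5,0.2,0,0,0,0,0,2.5,0.2,0,0,0,0,0,1.5,0.2,0,0,0,0,0,0,0.2]'

```text
time: 9.23
position: [0.5806, -0.0136, 0.1924]
tool_rot: [0.99, 0.141, 0.004, 0.001]
ft_force: [0.9, -0.1, -1.1]
grip_width: 0.034
grip_force: 20.0
```

Call:
send_rows --increments '[0,0,0,-0.6,1.23,0,0.2,0,0,0,-1.3,2.46,0,0.2,0,0,0,-1.3,2.46,0,0.2,0,0,0,-1.3,2.46,0,0.2,0,0,0,-1.3,2.46,0,0.2,0,0,0,-1.3,2.46,0,0.2,0,0,0,-1.3,2.46,0,0.2,0,0,0,-1.3,2.46,0,0.2,0,0,0,-1.2,2.46,0,0.2,0,0,0,-1.2,2.46,0,0.2,0,0,0,-1.2,2.46,0,0.2,0,0,0,-1.2,2.46,0,0.2,0,0,0,-0.6,1.23,0,0.2,0,0,0,0,0,-2,0.2,0,0,0,0,0,-2,0.2,0,0,0,0,0,-2,0.2,0,0,0,0,0,-2,0.2,0,0,0,0,0,0,0.2,0,0,0,0,0,0,0.2]'

```text
time: 10.82
position: [0.4246, 0.2816, 0.1063]
tool_rot: [0.99, 0.141, -0.003, 0.001]
ft_force: [-0.1, 0.6, -1.2]
grip_width: 0.034
grip_force: 20.0
```

Run:
```python
from h import *
o=robot.get_obs(); print(o['position'],o['grip_width'],o['ft_force'])
c=cam('scene'); t=c['image'][120:320,60:400,::-1]; w=cam('wrist')
cv2.imwrite('pics/p5.png',np.hstack([cv2.resize(t,(400,300)),cv2.resize(w['image'][:,:,::-1],(400,300))]))
for n,c in (('s',c),('w',w)):
    P=pts(c);h=cv2.cvtColor(c['image'],cv2.COLOR_RGB2HSV)
    k=(h[...,1]>120)&((h[...,0]<20))&(P[...,2]>.03)&(P[...,2]<.12)&(abs(P[...,0]-.43)<.09)&(abs(P[...,1]-.283)<.09)
    q=P[k]; print(n,len(q),q.min(0),q.max(0),np.percentile(q[:,2],[1,99])) if len(q) else 0
```

```text
[0.42460288 0.28157621 0.10631822] 0.03401333106723099 [-0.08011231  0.60967724 -1.22019946]
s 124 [0.4042124  0.25407158 0.07622077] [0.47779603 0.30973835 0.11996556] [0.07712157 0.11976414]
w 738 [0.38906944 0.25264261 0.08452436] [0.48183127 0.31549346 0.11999805] [0.08540777 0.11994202]
```

View pics/p5.png

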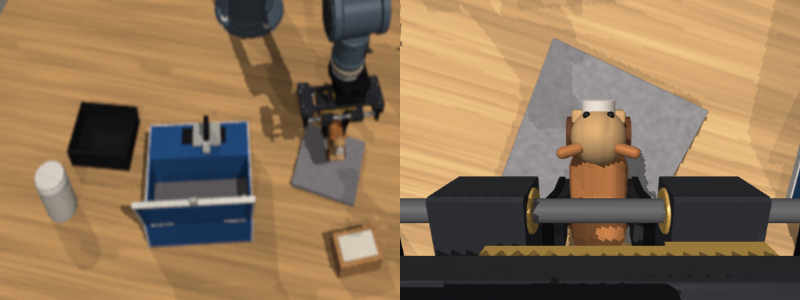

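The cow is held level over the board (right view, head at (600,135)), and the cover is still open. I lower it gently.

Call:
send_rows --increments '[0,0,0,0.2,0,-1.5,0.2,0,0,0,0,0,-1.5,0.2,0,0,0,0,0,-1.2,0.2,0,0,0,0,0,-0.6,0.2,0,0,0,0,0,-0.4,0.2,0,0,0,0,0,-0.2,0.2,0,0,0,0,0,-0.1,0.2,0,0,0,0,0,0,0.2,0,0,0,0,0,0,0.2]'

```text
time: 11.67
position: [0.4296, 0.2822, 0.0536]
tool_rot: [0.99, 0.141, 0.001, -0.0]
ft_force: [0.5, -0.4, -2.1]
grip_width: 0.0335
grip_force: 20.0
```

Call:
send_rows --increments '[0,0,0,-0.15,0,-0.1,0.2,0,0,0,0,0,-0.1,0.2,0,0,0,0,0,-0.1,0.2,0,0,0,0,0,0,0.2,0,0,0,0,0,0,0.2]'

```text
time: 12.08
position: [0.4277, 0.282, 0.0501]
tool_rot: [0.99, 0.141, -0.0, 0.0]
ft_force: [0.3, 0.1, -0.5]
grip_width: 0.0338
grip_force: 20.0
```

Call:
send_rows --increments '[0,0,0,0,0,-0.1,0.2,0,0,0,0,0,0,0.2,0,0,0,0,0,0,0.2]'

```text
time: 12.33
position: [0.4278, 0.2821, 0.0495]
tool_rot: [0.99, 0.141, 0.0, -0.0]
ft_force: [-1.9, -1.0, 5.1]
grip_width: 0.0336
grip_force: 20.0
```

Contact is made, with 5 N upward. I open slowly and rise.

Call:
send_rows --increments '[0,0,0,0,0,0,0.45,0,0,0,0,0,0,0.55,0,0,0,0,0,0,0.65,0,0,0,0,0,0,0.7,0,0,0,0,0,0,0.7,0,0,0,0,0,1,0.7,0,0,0,0,0,2,0.7,0,0,0,0,0,3,0.7,0,0,0,0,0,3,0.7,0,0,0,0,0,3,0.7,0,0,0,0,0,3,0.7,0,0,0,-2,0,1,0.7,0,0,0,-2,0,0,0.7,0,0,0,0,0,0,0.7]'

```text
time: 13.5
position: [0.3836, 0.2814, 0.2104]
tool_rot: [0.99, 0.141, -0.001, 0.0]
ft_force: [-1.0, -1.2, -0.3]
grip_width: 0.0612
grip_force: 0.0
```

Run:
```python
from h import *
o=robot.get_obs(); print(o['position'],o['grip_width'],o['ft_force'])
c=cam('scene'); t=c['image'][120:320,60:400,::-1]; w=cam('wrist')
cv2.imwrite('pics/p6.png',np.hstack([cv2.resize(t,(400,300)),cv2.resize(w['image'][:,:,::-1],(400,300))]))
for n,c in (('s',c),('w',w)):
    P=pts(c)
    k=(P[...,2]>.03)&(P[...,2]<.095)&(abs(P[...,0]-.43)<.075)&(abs(P[...,1]-.283)<.075)
    q=P[k]; print(n,len(q),cv2.minAreaRect(q[:,:2].astype(np.float32)*1000),np.percentile(q[:,2],99))
```

```text
[0.38364917 0.281435   0.21038485] 0.06120323400220587 [-0.98829877 -1.17278516 -0.32539148]
s 398 ((439.5252685546875, 284.65228271484375), (102.98460388183594, 43.04090881347656), 17.24439811706543) 0.08111542002069701
w 5114 ((438.76654052734375, 285.0900573730469), (101.51966094970703, 42.86100769042969), 16.261905670166016) 0.08202900533016781
```

View pics/p6.png

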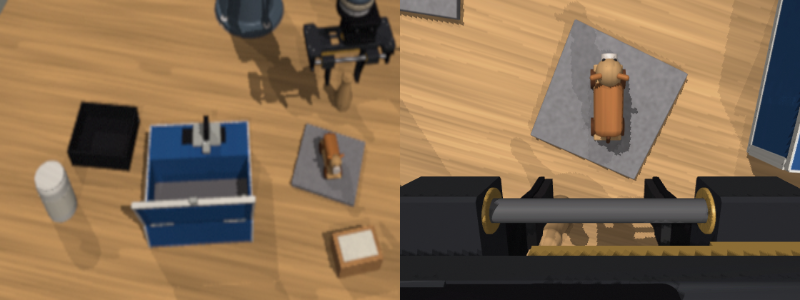

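The cow stands on its wheels, about 3 mm from the board centre, with its top at 81 mm as it should be. The cover is open and nothing is being touched, so I hand in.

```bash
python3 -c "
from rig import robot; print(robot.hand_in())"
```

```text
the job is handed in; nothing more can be done
None
```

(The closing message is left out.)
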